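# Pack the drilling fixture and hold the cast lever level over it

## Task

Get the drilling fixture ready for the cast lever: first seat the short hardwood packing block flat and square, right down in the fixture's pocket, and let go of it. Then pick the lever up by its balance point and bring it over the fixture, level, with the bore of its hub over the pin and its far end over the packing block, its underside about 5 cm above the top of the pin and touching nothing but the gripper. Finish there, still holding the lever steady at its balance point; do not lower it or let go, and leave the other things on the bench alone.

Things in the scene. Friction and masses are not known exactly. Their poses are not given: they have to be found in the camera images.
- fixture: Drilling fixture fixed to the bench: dark steel plate 96 (its x) x 230 (its y) x 18 mm high. Origin: centre of the plate's underside; z up. Near its +y end (80 mm from the origin) stands a bright round shoulder, 48 mm in diameter, whose top is 51 mm above the bench, with a 19 mm diameter pin on it reaching 80 mm above the bench. Near its -y end (75 mm from the origin) is the rectangular pocket. Four low cap screws near the pin end stand 4 mm above the plate.
- pin_top (a point): Centre of the top of the fixture's pin, 80 mm above the bench. Axes as the fixture's.
- pocket (a point): Centre of the floor of the fixture's pocket, 6 mm above the bench. Axes as the fixture's. The pocket is 64 mm along x and 49 mm along y, 12 mm deep (the rim is 18 mm above the bench), with a chamfered mouth.
- packing_block_center (a point): Centre of the short, nearly cubic hardwood packing block: 45 mm (its x) x 60 mm (its y) x 45 mm high, z up, 0.1 kg or so, standing on the bench. It fits the pocket with its 60 mm side along the pocket's 64 mm side, either way round, with 2 mm play on each side; seated, its centre is 22.5 mm above the pocket's floor and it stands 33 mm proud of the plate.
- lever_balance (a point): Balance point (centre of mass in plan) of the cast aluminium lever, half-way up its arm, 23 mm above the lever's underside: the place to grip it. Axes as the lever's: y along the arm towards the hub, z up. The arm here is 16 mm wide (along x) and 22 mm high (its underside 12 mm above the lever's underside), with a rib 4 mm high and 5 mm wide on top. The hub's near edge is 18 mm away in +y. The lever weighs about 0.4 kg.
- lever_hub (a point): Centre of the underside of the lever's hub, on the axis of its bore: 46 mm from the balance point in the lever's +y. The hub is a ring 56 mm in diameter and 42 mm high with a 22 mm bore. Axes as the lever's.
- lever_end (a point): Centre of the underside of the small round boss (26 mm diameter, 36 mm high) at the far end of the lever, 160 mm from the hub's axis in the lever's -y. The lever lies on hub and boss. Axes as the lever's.
- lever: The cast lever as a whole: origin at the centre of the hub's underside, y from the end boss to the hub, z up.
- packing_block: The packing block; origin at the centre of its underside, axes as its centre's.
- long_block: Bystander: dark hardwood block 45 x 95 x 38 mm lying on the bench; origin under its centre. Leave alone.
- flat_block: Bystander: flat hardwood block 50 x 120 x 22 mm lying on the bench; origin under its centre. Leave alone.
- keys: Bystander: hex key set in a holder, 34 x 90 x 17 mm; origin under its centre. Leave alone.
Mind the look-alikes: they are no part of the job. Leave any purple look-alike of the packing_block alone.

How it is judged:
By the outcome, as a careful person would: the job done as asked, in the order asked, and still so for the second after the job is handed in, while the arm keeps its last pose, push and grip.
It also fails if it takes over 59 s, if anything falls off the work surface, if the arm or the gripper's body presses on something with over 40 N, if the wrist force passes 120 N, or if a joint passes its speed limit or range.

## Robot

A 7-joint arm with a two-finger parallel gripper is mounted at the origin on a cart in front of the work surface, level with it; the furniture and walls round the work are solid. World frame = base frame: x ahead of the robot, y to its left, z up, the work surface at z = 0. Lengths are in m, angles in rad, forces in N, time in s.
With the tool pointing down it reaches from about 0.35 to 0.9 m from the base axis. Payload 19.9 kg.
Tool frame: the origin (TCP) lies between the finger pads; the fingertips stand 19 mm ahead of it and the grasp point (between the pads) is the TCP; z points along the fingers, y is the line along which they close (so a half turn about z gives the same grasp; the last joint's range is limited). The gripper opens to 85 mm and grips with 20 to 120 N. Pads are 22 mm wide; open, the fingers measure 114 mm over their backs; the gripper's body (76 mm by 85 mm) begins 54 mm behind the grasp point. The pads swing forward as they close: fully open they stand 13 mm farther back than shut.
Start: joints at [-1.248, 0.417, -0.01, 1.614, 0.005, 1.111, -0.053], TCP at [0.223, 0.584, 0.25] pointing down, gripper open.
Joint ranges: [-2.81, 2.81], [-0.39, 2.02], [-1.27, 1.25], [0.06, 2.57], [-1.19, 4.33], [0.19, 2], [-2.82, 2.82]. Speed limits (rad/s): [1.89, 1.89, 2.39, 2.39, 3.01, 3.01, 3.01].

## Interface

Orientations are given as a 3x3 rotation matrix whose columns are the frame's x, y, z axes.
In Python, from workcell import manip gives the robot as it stands. Calls block until the motion is done:
- manip.move_to(position, orientation): joint-space move of the TCP to a pose.
- manip.movel(position, v=0.15, attitude=None, until_force=None): straight line of the TCP; attitude=None keeps the orientation; v is the mean speed in m/s. With until_force (N) it stops when the force on the tool has changed by that much, and returns True; else False.
- manip.move_j(angles): joint-space move.
- manip.gripper_to(opening, effort=None): finger opening in m; effort is the grip in N (None keeps the last); returns when the fingers have stopped.
- manip.sleep(seconds).
- manip.inverse_kinematics(position, orientation): joint angles nearest the present ones, or None.
- manip.sense(): the state.
- manip.camera(name): name is "side" or "top" or "wrist"; returns a dict with "pixels" (420x560x3 uint8, blue, green, red), "intrinsics" (3x3 intrinsics, pixels), "R" (3x3) and "t" (3): a world point X has camera coordinates R X + t. Camera axes: x right, y down, z forward; pixel columns grow to the right and rows downward; lengths in m; the calibration is good to about 2 mm. A picture is of the moment at which its call begins. There is no depth.
A pose or a line that the arm cannot do raises manip.MotionError and nothing moves.
- manip.hand_in(): hands the job in; it is judged then, once.
The state is a dict: "time_s": time; "qpos": joint angles; "qd": joint speeds; "joint_efforts": joint torques, N m; "tool_pos": TCP position; "eef_rot": TCP orientation; "ft_force": force on the tool from outside, world axes, zero at the start; "ft_torque": the same for the moment, N m; "gripper_width": finger opening in m; "grasp_force": force on a finger pad.
Only numpy, scipy, OpenCV 4.12 (cv2) and the standard library are available. Lean on these libraries where they do the work, as an engineer would, in place of code of your own. Each camera call takes 0.05 s, during which the arm holds its last target. There are 200 camera calls.

## Working session

There is one attempt and no reset: what is moved stays moved. The work goes in short steps, each a Python script; the robot and the scene stay as the last script left them, time stands still between calls to the robot, and variables do not carry over. Pictures are saved under pics/ and viewed, at most 10 in all, crops included, and the job is handed in when it is done.

```bash
mkdir -p pics; ls
python3 - <<'E'
from workcell import manip
import cv2,numpy as np
for n in ("top","side"):
    c=manip.camera(n); cv2.imwrite(f"pics/{n}0.png",c["pixels"])
    R=c["R"];print(n,c["intrinsics"].round(1).tolist(),R.round(3).tolist(),(-R.T@c["t"]).round(3))
s=manip.sense();print(s["time_s"],s["tool_pos"],s["eef_rot"].round(3) if hasattr(s["eef_rot"],'round') else s["eef_rot"])
E
```

```text
pics
top [[397.0, 0.0, 280.1], [0.0, 397.0, 209.2], [0.0, 0.0, 1.0]] [[0.019, -1.0, 0.005], [-0.995, -0.019, -0.094], [0.094, -0.003, -0.996]] [ 0.403 -0.255  1.106]
side [[506.8, 0.0, 276.3], [0.0, 506.8, 213.1], [0.0, 0.0, 1.0]] [[0.841, -0.542, -0.003], [-0.28, -0.428, -0.859], [0.464, 0.723, -0.511]] [-0.214 -1.384  0.88 ]
0.1 [0.22286459 0.58359681 0.24972013] [[-0.934  0.357 -0.   ]
 [ 0.357  0.934 -0.001]
 [-0.    -0.001 -1.   ]]
```

View pics/top0.png

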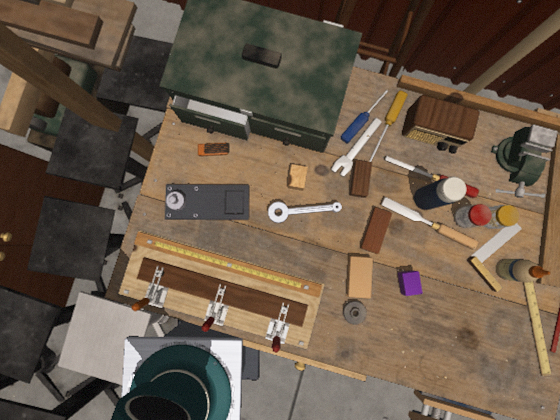

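View pics/side0.png

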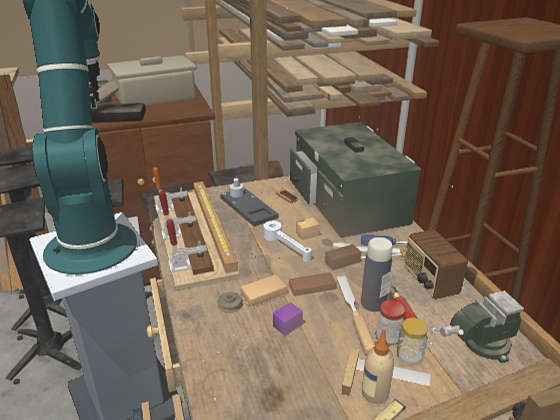

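The top view shows the fixture at about (207,201), with its pin at (175,200) and pocket at (234,202). The packing block is at (298,176). The lever hub is at (279,211) and its end boss at (337,207). The purple look-alike is at (411,282). I'll take rough positions from these, then a wrist view from above them.

```bash
cat > h.py <<'E'
from workcell import manip
import cv2,numpy as np
def ray(c,uv,z):
    "pixel(s) -> world points on plane at height z"
    uv=np.atleast_2d(uv).astype(float); R=np.array(c["R"]); o=-R.T@c["t"]
    d=(np.linalg.inv(c["intrinsics"])@np.c_[uv,np.ones(len(uv))].T).T@R
    return o+d*((z-o[2])/d[:,2])[:,None]
def proj(c,X):
    p=(c["intrinsics"]@(np.array(c["R"])@np.atleast_2d(X).T+np.array(c["t"])[:,None])).T
    return p[:,:2]/p[:,2:]
def down(a):
    "tool pointing down, closing axis (tool y) at yaw a"
    y=np.array([np.cos(a),np.sin(a),0]); z=np.array([0,0,-1.]); return np.c_[np.cross(y,z),y,z]
def shot(name,file):
    c=manip.camera(name); cv2.imwrite("pics/"+file,c["pixels"]); np.save("pics/"+file[:-4]+".npy",c,allow_pickle=True); return c
def load(file): return np.load("pics/"+file+".npy",allow_pickle=True).item()
E
python3 - <<'E'
from h import *
c=manip.camera("top")
for n,uv,z in [("pin",(175,198),.08),("pocket",(235,202),.018),("block",(298,175),.045),("hub",(279,211),.042),("end",(337,207),.036)]:
    print(n,ray(c,uv,z).round(3))
w=manip.camera("wrist");s=manip.sense();R=np.array(w["R"]);T=np.array(s["eef_rot"])
print("cam in tool",(T.T@(-R.T@w["t"]-s["tool_pos"])).round(3),(R@T).round(3).tolist(),w["intrinsics"][0])
for yaw in(0,np.pi/2,-np.pi/2,np.pi): print(yaw, manip.inverse_kinematics([.42,-.15,.35],down(yaw)))
E
```

```text
pin [[0.524 0.016 0.08 ]]
pocket [[ 0.524 -0.133  0.018]]
block [[ 0.598 -0.304  0.045]]
hub [[ 0.499 -0.255  0.042]]
end [[ 0.513 -0.412  0.036]]
cam in tool [ 0.084  0.001 -0.124] [[-0.0, 1.0, -0.0], [-0.947, -0.0, -0.321], [-0.321, 0.0, 0.947]] [370.42437578   0.         278.915456  ]
0 [-0.84923467 -0.06103821  1.0989068   1.92460988  0.05737703  1.24525568
  0.23054852]
1.5707963267948966 [-0.75977826 -0.04880858  1.0170732   1.92352596  0.04383122  1.24404003
  1.81348143]
-1.5707963267948966 [-0.92715105 -0.07601882  1.16679201  1.92538083  0.07372695  1.24696534
 -1.35570007]
3.141592653589793 None
```

Run:
```python
from h import *
manip.move_j([.39,.2,0,1.75,0,1.19,1.2])
s=manip.sense();print(s["time_s"],s["tool_pos"])
print(manip.inverse_kinematics([.49,-.2,.30],down(np.pi/2)))
manip.move_to([.49,-.2,.30],down(np.pi/2))
s=manip.sense();print(s["time_s"],s["tool_pos"],s["qpos"])
shot("wrist","w1.png")
```

```text
3.2167 [ 0.48493753 -0.23176872  0.31809414]
[ 0.41999096  0.20260621 -0.10450421  1.78910314  0.02298767  1.15105722
  1.87903623]
3.9333 [ 0.49006846 -0.20009246  0.30011047] [ 0.41964467  0.20262757 -0.10401246  1.78881194  0.02295822  1.15122386
  1.87633861]
```

View pics/w1.png

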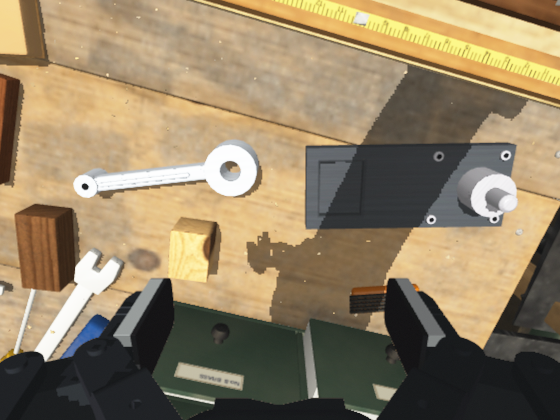

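The wrist view shows the lever hub bore at (232,170), its boss bore at (86,186), and the block at (192,250). The plate spans (306–515, 145–228), with the pocket at (340,188) and the pin top at (508,200). Next is an enlarged crop of the block and lever, plus the plate mask.

Run:
```python
from h import *
c=load("w1"); im=c["pixels"]
cv2.imwrite("pics/w1c.png",cv2.resize(im[130:320,60:320],None,fx=3,fy=3,interpolation=cv2.INTER_CUBIC)[:600,:800])
hsv=cv2.cvtColor(im,cv2.COLOR_BGR2HSV)
def comp(m,pt,name,z,k=3):
    m=cv2.morphologyEx(m.astype(np.uint8)*255,cv2.MORPH_OPEN,np.ones((k,k)))
    for q in cv2.findContours(m,cv2.RETR_EXTERNAL,cv2.CHAIN_APPROX_NONE)[0]:
        if cv2.pointPolygonTest(q,pt,True)>-6 and cv2.contourArea(q)>60:
            P=ray(c,q[:,0],z)[:,:2]
            r=cv2.minAreaRect((P*1000).astype(np.float32))
            print(name,cv2.boundingRect(q),cv2.contourArea(q),"world rect mm/deg",np.round(r[0],1),np.round(r[1],1),round(r[2],2)); 
H,S,V=cv2.split(hsv.astype(int))
b=im.astype(int); chroma=b.max(2)-b.min(2)
comp((V<75)&(chroma<22),(390,185),"plate",.018,5)
comp((V>130)&(S<40),(232,152),"lever",.042)
comp((V>150)&(S<40),(500,200),"pin",.08)
print(im[250,190],im[225,195],im[250,230],im[215,400],im[190,340],im[170,395],im[130,420])
```

```text
plate (321, 143, 150, 86) 8632.5 world rect mm/deg [522.  -68.5] [ 98.9 162. ] 0.68
lever (74, 139, 184, 59) 4640.5 world rect mm/deg [ 494.3 -319.7] [ 60.1 197.3] 0.63
pin (467, 168, 51, 54) 1826.0 world rect mm/deg [510.4   9.2] [59.  43.8] 16.38
[168 238 253] [ 93 149 188] [133 190 228] [56 53 51] [53 51 50] [56 54 51] [72 87 97]
```

View pics/w1c.png

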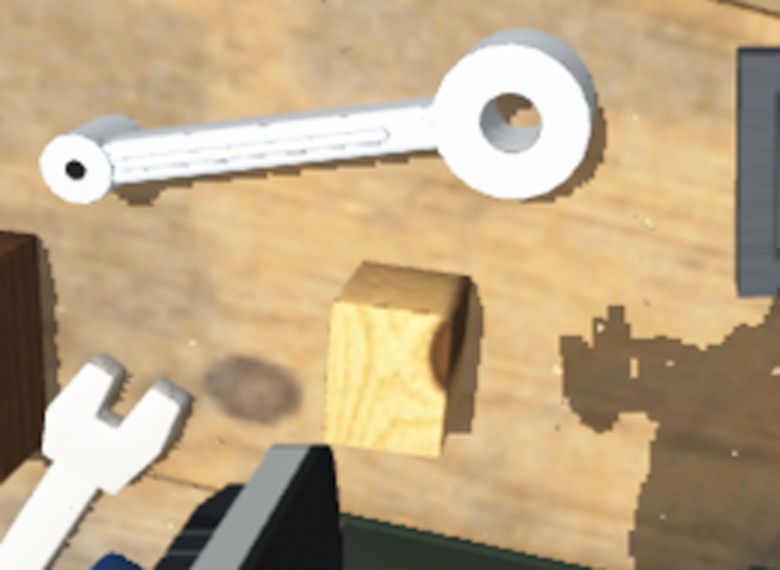

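In the crop, the block's top corners are about (333,300), (457,312), (441,455) and (327,443). The hub top centre is at (514,121) and the boss hole at (76,169). I'll convert these now.

Run:
```python
from h import *
c=load("w1"); im=c["pixels"]
f=lambda p:np.array([60,130])+(np.array(p,float)-1)/3
hub=ray(c,f((514,121)),.042)[0];end=ray(c,f((76,169)),.036)[0]
d=hub-end;print("hub",hub.round(4),"end",end.round(4),np.hypot(*d[:2]).round(4),"yaw y",np.degrees(np.arctan2(d[1],d[0])))
B=ray(c,f([(333,300),(457,312),(441,455),(327,443)]),.045)[:,:2]
print("block corners",B.round(4).tolist(),"sides",np.linalg.norm(B-np.roll(B,-1,0),axis=1).round(4),"rect",cv2.minAreaRect((B*1000).astype(np.float32)))
b=im.astype(int);m=((b.max(2)<115)&(b.max(2)-b.min(2)<18)).astype(np.uint8)
m[:, :290]=0; m[:135]=0;m[240:]=0
lab=cv2.connectedComponentsWithStats(m); i=lab[1][215,400]; print(lab[2][i]); M=(lab[1]==i)
def edge(pts,ax):
    P=ray(c,pts,.018)[:,:2]; l=cv2.fitLine(P.astype(np.float32),cv2.DIST_HUBER,0,.001,.001).ravel(); res=(P-l[2:])@[-l[1],l[0]]
    print("line dir",np.degrees(np.arctan2(l[1],l[0])).round(2),"pt",l[2:].round(4),"std",res.std().round(4)); return l
top=[(u,np.where(M[:,u])[0].min()-.5) for u in range(315,480,3)]
bot=[(u,np.where(M[:,u])[0].max()+.5) for u in range(315,480,3)]
lef=[(np.where(M[v])[0].min()-.5,v) for v in range(152,222,2)]
rig=[(np.where(M[v])[0].max()+.5,v) for v in range(152,165,2)]
for n,e in zip("tblr",(top,bot,lef,rig)): print(n,e[0],e[-1]); edge(np.array(e),0)
cv2.imwrite("pics/fx.png",cv2.resize(np.clip(im[135:240,300:525].astype(float)*1.6,0,255).astype(np.uint8),None,fx=3.5,fy=3.5,interpolation=cv2.INTER_CUBIC))
```

```text
hub [ 0.496  -0.2489  0.042 ] end [ 0.5147 -0.4092  0.036 ] 0.1614 yaw y 96.64907907128064
block corners [[0.5625, -0.3182], [0.5674, -0.2728], [0.6274, -0.2827], [0.622, -0.3263]] sides [0.0457 0.0607 0.044  0.06  ] rect ((594.7026977539062, -299.5545654296875), (45.651123046875, 61.25771713256836), 82.26873779296875)
[  306   143   210    86 14232]
t (315, np.float64(145.5)) (477, np.float64(142.5))
line dir -88.99 pt [ 0.4726 -0.066 ] std 0.0004
b (315, np.float64(227.5)) (477, np.float64(225.5))
line dir -88.9 pt [ 0.571  -0.0603] std 0.0005
l (np.float64(305.5), 152) (np.float64(305.5), 220)
line dir 1.14 pt [ 0.5252 -0.1681] std 0.0
r (np.float64(514.5), 152) (np.float64(511.5), 164)
line dir -0.7 pt [0.489  0.0616] std 0.0003
```

View pics/fx.png

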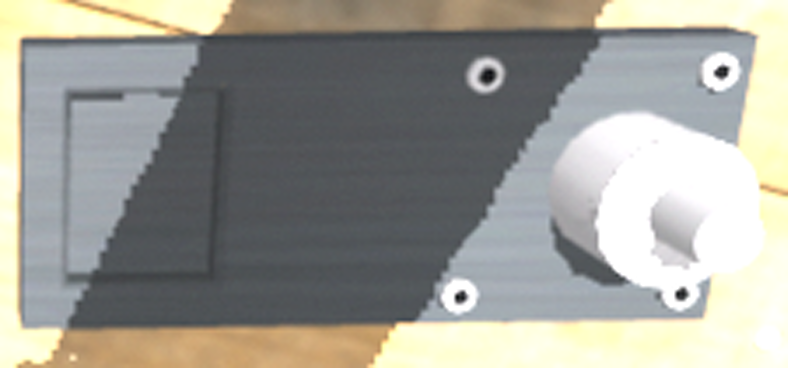

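The crop shows the pocket mouth's corners at about (66,90), (220,90), (213,276) and (66,276), and the pin top at about (728,233). I'll cross-check the plate fit against those and then grasp the block.

Run:
```python
from h import *
c=load("w1"); f=lambda p:np.array([300,135])+np.array(p,float)/3.5-.36
print("pin",ray(c,f((728,233)),.08)); P=ray(c,f([(66,90),(220,90),(213,276),(66,276)]),.018)
print("pocket",P.mean(0),np.linalg.norm(P-np.roll(P,-1,0),axis=1))
print("toolbox front",ray(load("w1"),(200,310),.1))
a=np.radians(82.4)
manip.gripper_to(.068,60)
manip.move_to([.5947,-.2996,.13],down(a))
s=manip.sense();print(s["time_s"],s["tool_pos"],s["qpos"])
print(manip.movel([.5947,-.2996,.036],v=.08,until_force=8))
manip.gripper_to(.03,40)
s=manip.sense();print(s["time_s"],s["tool_pos"],s["gripper_width"],s["grasp_force"],s["ft_force"])
manip.movel([.5947,-.2996,.12],v=.15)
s=manip.sense();print(s["time_s"],s["tool_pos"],s["gripper_width"],s["grasp_force"],s["ft_force"])
```

```text
pin [[0.51914184 0.02518945 0.08      ]]
pocket [ 0.52241212 -0.12884249  0.018     ] [0.04893481 0.06286496 0.04899657 0.06286213]
toolbox front [[ 0.62859363 -0.27940911  0.1       ]]
5.2 [ 0.59500211 -0.29922145  0.13122779] [ 0.4558021   0.61143833 -0.05086013  1.5973183   0.03601121  0.93259885
  1.83152338]
False
6.8583 [ 0.59500677 -0.2997803   0.03658567] 0.044267929060107764 41.76621973514557 [-0.91739924  0.68933869  6.16880668]
7.5667 [ 0.59420157 -0.29941039  0.11910265] 0.04435079288801459 41.07593894004822 [ 0.75949611  0.52501021 -1.39477579]
```

Run:
```python
from h import *
manip.move_to([.57,-.1286,.16],down(np.radians(91.1)))
s=manip.sense();print(s["time_s"],s["tool_pos"],s["gripper_width"])
c=shot("wrist","w2.png"); np.save("pics/w2s.npy",np.array(s["tool_pos"]))
X=np.array([[.5232,-.1286,.018],[.57,-.1286,.124]]);print(proj(c,X))
im=c["pixels"]; u,v=proj(c,X)[0].astype(int)
y0,x0=max(0,v-90),u-130
print(x0,y0)
cv2.imwrite("pics/w2c.png",cv2.resize(np.clip(im[y0:y0+200,x0:x0+260].astype(float)*1.4,0,255).astype(np.uint8),None,fx=3,fy=3,interpolation=cv2.INTER_CUBIC))
```

```text
8.3083 [ 0.56974353 -0.1284523   0.15952824] 0.04440814105362621
[[277.45658233 135.21019645]
 [274.89860974 263.83774404]]
147 45
```

View pics/w2c.png

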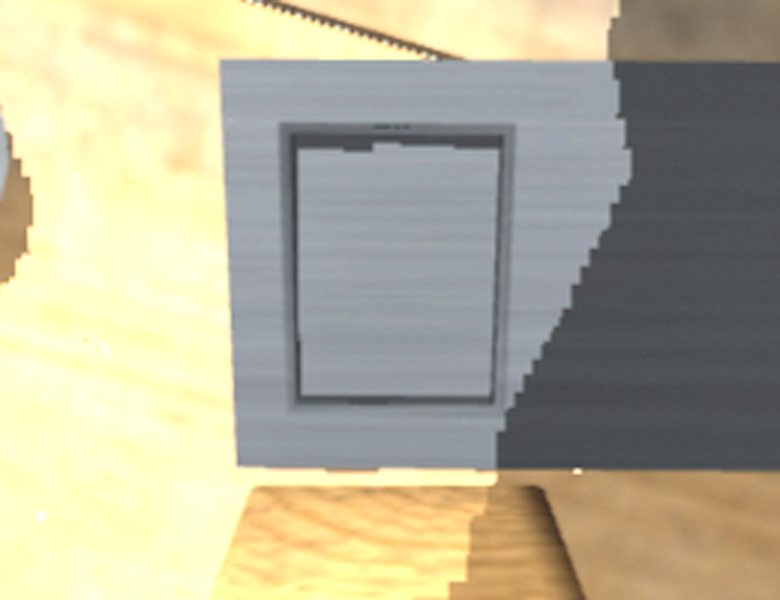

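The crop shows the pocket mouth's outer corners at (279,124), (515,124), (504,411) and (290,411). The plate corners are (221,60) and (237,467). The held block's near bottom edge runs (250,487)–(542,487).

Run:
```python
from h import *
c=load("w2"); t=np.load("pics/w2s.npy"); f=lambda p:np.array([147,45])+(np.array(p,float)-1)/3
P=ray(c,f([(279,124),(515,124),(504,411),(290,411)]),.018);L=lambda P:np.linalg.norm(P-np.roll(P,-1,0),axis=1).round(4)
print("mouth",P.round(4).tolist(),L(P),P.mean(0))
Q=ray(c,f([(221,60),(237,467)]),.018);print("plate",Q.round(4).tolist(),L(Q),np.degrees(np.arctan2(*(Q[1]-Q[0])[[1,0]])))
B=ray(c,f([(250,487),(542,487)]),t[2]-.0366);print("block near bottom edge",B.round(4).tolist(),L(B)); 
a=np.radians(1.1);mid=B.mean(0)[:2]+.03*np.array([np.cos(a),np.sin(a)]);print("block centre",mid,"minus tcp",mid-t[:2])
```

```text
mouth [[0.4904, -0.155, 0.018], [0.4893, -0.1013, 0.018], [0.5568, -0.1004, 0.018], [0.5578, -0.1533, 0.018]] [0.0537 0.0675 0.0529 0.0675] [ 0.52358897 -0.12749311  0.018     ]
plate [[0.477, -0.1678, 0.018], [0.5726, -0.1668, 0.018]] [0.0956 0.0956] 0.6204539966770812
block near bottom edge [[0.5419, -0.1497, 0.1229], [0.541, -0.105, 0.1229]] [0.0447 0.0447]
block centre [ 0.5714351  -0.12675869] minus tcp [0.00169157 0.0016936 ]
```

Run:
```python
from h import *
x,y=.5220,-.1292; R=down(np.radians(91.1))
manip.movel([x,y,.10],v=.12,attitude=R)
manip.movel([x,y,.062],v=.08)
hit=manip.movel([x,y,.0415],v=.03,until_force=8)
s=manip.sense();print(hit,s["time_s"],s["tool_pos"],s["ft_force"],s["ft_torque"],s["gripper_width"])
```

```text
True 10.4 [ 0.52178213 -0.12913633  0.04240388] [-0.47408496  0.16092698  6.44131654] [-0.07761205  0.04071405 -0.01501784] 0.04431241506486201
```

It went down to z = 0.0424, against 0.0426 expected, so the block is on the pocket floor. Now I'll release, check it, and look at the lever from its hover.

Run:
```python
from h import *
manip.gripper_to(.062)
x,y=.5220,-.1292
manip.movel([x,y,.17],v=.15)
a=shot("wrist","w3.png")
manip.move_to([.500,-.296,.15],down(np.radians(6.65)))
s=manip.sense();print(s["time_s"],s["tool_pos"],s["qpos"])
b=shot("wrist","w4.png")
f=cv2.resize(a["pixels"][60:420,60:500],None,fx=.9,fy=.9)
cv2.imwrite("pics/w34.png",np.hstack([f,cv2.resize(b["pixels"],None,fx=.72,fy=f.shape[0]/420)])[:600,:800])
print(f.shape, f.shape[0]/420)
```

```text
12.7667 [ 0.50021818 -0.29511833  0.14960062] [ 0.30290904  0.46165408  0.22661248  1.82045647 -0.13121865  0.87473693
  0.7104817 ]
(324, 396, 3) 0.7714285714285715
```

View pics/w34.png

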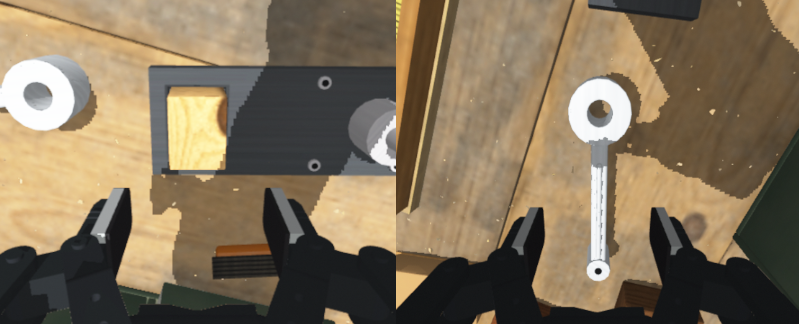

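The left half shows the block seated square in the pocket. The right half shows the lever's hub at full-frame pixel (283,142) and its boss at (280,350).

Run:
```python
from h import *
c=load("w4"); im=c["pixels"]; g=im.min(2)
m=(g>215).astype(np.uint8)
def circ(u,v,r,z,name):
    k=np.zeros_like(m);k[v-r:v+r,u-r:u+r]=1
    q=max(cv2.findContours(m*k,cv2.RETR_EXTERNAL,cv2.CHAIN_APPROX_NONE)[0],key=cv2.contourArea)
    P=ray(c,q[:,0],z)[:,:2].astype(np.float32); (x,y),R=cv2.minEnclosingCircle(P); print(name,x,y,"dia",2*R); return np.array([x,y])
h=circ(284,142,52,.042,"hub")
e=ray(c,((598-396)/.72,270/.7714),.036)[0,:2]; print("end",e)
d=h-e;print(np.linalg.norm(d),np.degrees(np.arctan2(d[1],d[0])),"balance",h-.046*d/np.linalg.norm(d))
```

```text
hub 0.4964981973171234 -0.250167578458786 dia 0.054812148213386536
end [ 0.51458868 -0.40876221]
0.15962306318278405 96.50745576069508 balance [ 0.50171149 -0.29587121]
```

Run:
```python
from h import *
x,y=.5005,-.296; R=down(np.radians(6.55))
manip.gripper_to(.05,80)
manip.movel([x,y,.06],v=.12,attitude=R)
print(manip.movel([x,y,.024],v=.06,until_force=8))
manip.gripper_to(0.0,80)
s=manip.sense();print(s["time_s"],s["tool_pos"],s["gripper_width"],s["grasp_force"],s["ft_torque"])
manip.movel([x,y,.07],v=.1)
s=manip.sense();print(s["time_s"],s["tool_pos"],s["gripper_width"],s["ft_force"],s["ft_torque"])
manip.movel([x,y,.20],v=.2)
F=down(np.radians(1.1))
manip.move_to([.520,-.02,.20],F)
s=manip.sense();print(s["time_s"],s["tool_pos"],s["ft_torque"])
c=shot("wrist","w5.png"); shot("side","s5.png")
```

```text
False
15.15 [ 0.50092752 -0.29613121  0.02460303] 0.014918741014913998 79.02182579040527 [ 0.19352613  0.08917711 -0.0232195 ]
15.7583 [ 0.50035006 -0.2957947   0.0697968 ] 0.014770758631846357 [-1.90336073 -0.84475401 -4.81856881] [-0.02560226  0.00827145  0.02681935]
17.6333 [ 0.52001739 -0.0214489   0.1997142 ] [-0.00872431 -0.00668067 -0.00430775]
```

View pics/w5.png

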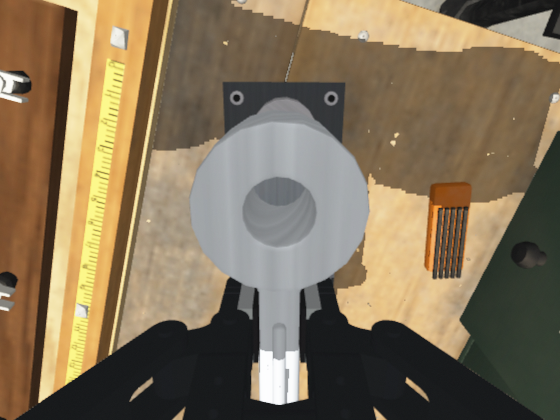

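The hub ring covers x 190–369, with its bore centred near (280,212). The plate's end corners are (223,82) and (345,82). The lever is level and the torque is near zero, so it is balanced. I'll go down to the final height slowly and check the bore against the pin there.

Run:
```python
from h import *
c=load("w5"); t=np.array([.52001739,-.0214489,.1997142]); zh=t[2]-.0246+.042
a=np.radians(91.1); yd=np.array([np.cos(a),np.sin(a)])
E=ray(c,[(223,82),(345,82)],.018)[:,:2];print("plate end",E,np.linalg.norm(E[1]-E[0]),"-> pin",E.mean(0)-.035*yd)
S=ray(c,[(236.5,98),(331,98)],.022)[:,:2];print("screws",S)
o=ray(c,[(190,205),(369,205)],zh)[:,:2];print("hub x",o.mean(0),np.linalg.norm(o[1]-o[0]),"bore c",ray(c,(279.5,212.5),zh)[0],"expected",t[:2]+.046*yd)
manip.movel([.5195,-.0200,.1551],v=.06,until_force=6)
s=manip.sense();print(s["time_s"],s["tool_pos"],s["ft_force"],s["ft_torque"])
c=shot("wrist","w6.png");sd=shot("side","s6.png")
u,v=proj(sd,[[.52,.0,.1]])[0].astype(int); print(u,v)
A=cv2.resize(np.clip(c["pixels"][100:330,150:410].astype(float)*1.5,0,255).astype(np.uint8),None,fx=2,fy=2)[:460]
B=cv2.resize(sd["pixels"][v-55:v+60,u-35:u+35],None,fx=4,fy=4)[:460]
cv2.imwrite("pics/w6c.png",np.hstack([A,B])); print(A.shape,B.shape)
```

```text
plate end [[0.47408981 0.06112778]
 [0.569657   0.06281519]] 0.0955820865863362 -> pin [0.52254532 0.02697794]
screws [[0.48486928 0.04944172]
 [0.55889853 0.05074735]]
hub x [0.51858412 0.02694128] 0.0545035533199938 bore c [0.51862462 0.02451683 0.2171142 ] expected [0.51913431 0.02454262]
18.6333 [ 0.51969348 -0.02000841  0.15536994] [-0.12554814 -0.04570741 -4.25586772] [0.02306084 0.0119229  0.01518786]
238 175
(460, 520, 3) (460, 280, 3)
```

View pics/w6c.png

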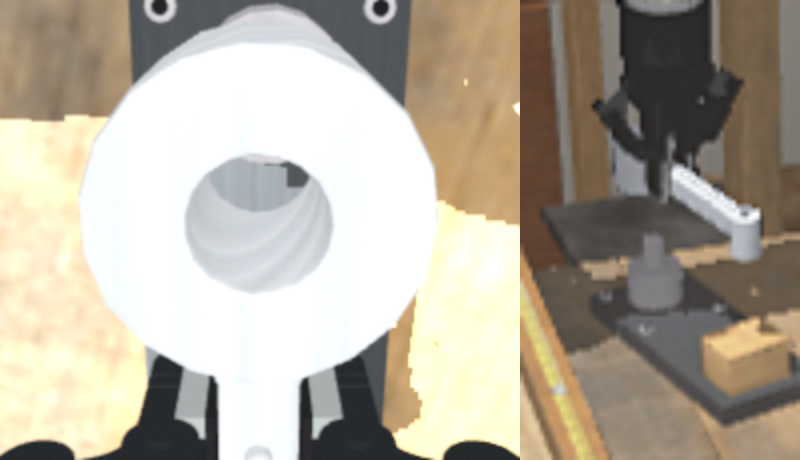

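Combining the views at tool yaw 91° and 1° cancels the wrist camera's bias of about 0.9 mm. That puts the pin at (0.5216, 0.0261), which agrees with where the block seated. The lever therefore needs about 3 mm more in x.

Run:
```python
from h import *
manip.movel([.5223,-.0199,.1545],v=.03,attitude=down(np.radians(1.1)))
manip.sleep(.7)
s=manip.sense();print(s["time_s"],s["tool_pos"],np.array(s["eef_rot"]).round(3).tolist(),s["ft_force"],s["ft_torque"],s["gripper_width"],s["grasp_force"])
c=shot("wrist","w7.png");sd=shot("side","s7.png")
t=np.array(s["tool_pos"]); a=np.radians(91.1); yd=np.array([np.cos(a),np.sin(a),0])
e=t-.114*yd; print("boss predicted top/bottom px side",proj(sd,[e+[0,0,.0114],e-[0,0,.0246]]).round(1), "pin top",proj(sd,[[.5216,.0261,.08]]).round(1))
u,v=230,175
cv2.imwrite("pics/s7c.png",cv2.resize(sd["pixels"][110:250,170:340],None,fx=4,fy=4,interpolation=cv2.INTER_CUBIC))
```

```text
19.6833 [ 0.52231355 -0.01990573  0.15451267] [[-0.019, 1.0, 0.0], [1.0, 0.019, 0.0], [0.0, 0.0, -1.0]] [ 0.64235186 -0.570536   -4.25262604] [0.06425931 0.02294479 0.01372399] 0.014720616374367087 78.04004430770874
boss predicted top/bottom px side [[259.6 172.8]
 [259.8 182.8]] pin top [[235.7 178.1]]
```

View pics/s7c.png

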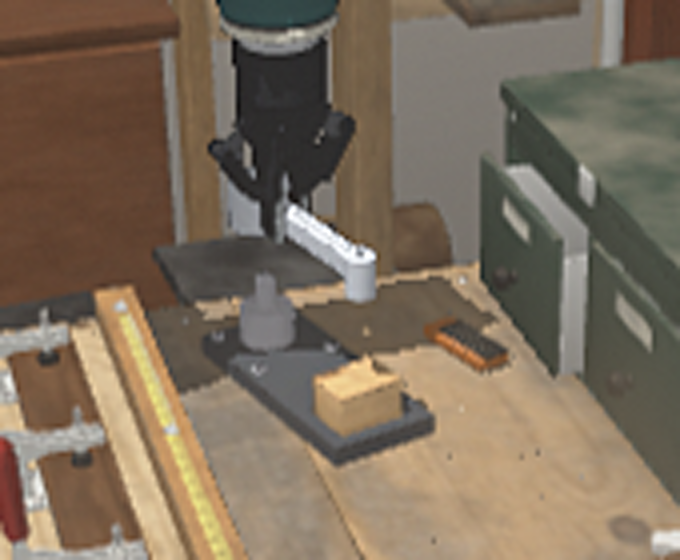

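In the side view the boss is at (260.2,173.7) and the pin top at (236.2,179.0). Both sit the same ~1 px from their predicted positions, so the lever is level, its bore is over the pin and the block is seated.

```bash
python3 -c "
from workcell import manip
print(manip.hand_in())"
```

```text
the job is handed in; nothing more can be done
None
```

The job is handed in after about 20 s of the 59 s: the packing block is seated square in the pocket, and the lever is held level at its balance point with its bore over the pin and its underside about 5 cm above the pin top; the hand-in returned no verdict.

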